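# Lock the repair stand's flange with its catch-guarded index bolt

## Robot

A 6-joint arm with a two-finger parallel gripper is mounted at the origin on the work surface. World frame = base frame: x ahead of the robot, y to its left, z up, the work surface at z = 0. Lengths are in m, angles in rad, forces in N, time in s.
With the tool pointing down it reaches from about 0.375 to 0.9 m from the base axis. Payload 3.1 kg.
Tool frame: the origin (TCP) lies on the front face of the gripper's body, between the roots of the fingers; the fingertips stand 70 mm ahead of it and the grasp point (between the pads) lies 51 mm ahead of it; z points along the fingers, y is the line along which they close (so a half turn about z gives the same grasp; the last joint's range is limited). The gripper opens to 87 mm and grips with 3 to 60 N. Pads are 19 mm wide; open, the fingers measure 117 mm over their backs; the gripper's body (75 mm by 190 mm) begins 51 mm behind the grasp point.
Start: joints at [1.063, 0.527, 1.433, -0, 1.181, -0.178], TCP at [0.202, 0.592, 0.292] pointing down, gripper open.
Joint ranges: [-3.08, 3.08], [-0.75, 2.2], [0.22, 2.44], [-1.43, 4.57], [0, 2.65], [-2.85, 2.85]. Speed limits (rad/s): [2.79, 2.79, 3.14, 3.14, 3.14, 3.14].

## Interface

Orientations are given as a unit quaternion [x, y, z, w].
In Python, from rig import robot, cams, ticket gives the robot as it stands. The module is installed in compiled form; this text tells all that it offers.
- The arm moves only by the shell command python3 -m crank 'ROWS' [FORCE]. ROWS is JSON, a list of rows, each a list of 7 numbers: the shift along the tool's x, y, z in cm, then the turn, a rotation vector about the tool's x, y, z in rad, then the closure, from 0 (fully open) to 1 (shut). A call has 1 to 5 rows; each row shifts and turns the commanded pose from where the row before left it, along the tool's axes as they then stand; what a row does not reach is not made up. A row lasts 1/8 s, in which the tool goes at most 62.5 mm and 10.7 degrees, less where a joint would pass 70% of its speed; a pose out of reach is approached as far as the arm can. A call is refused whole if a number of a shift passes 6.25 or a number of a turn 0.188, either way. A call with a gripper value outside its range is refused whole. The fingers move at their own pace and stop on an object; FORCE is the grip in N (left out, the last holds). Time passes only in rows, so rows that do not move let the fingers close. It gives the time, the measured TCP pose, the force, the opening and the grip force at its end, in the units of the state.
- robot.get_obs(): the state, without advancing time (a new reading comes with each control period).
- cams.camera(name): name is "side" or "top" or "wrist"; returns the picture (480x640x3 uint8, red, green, blue); there is no depth.
- cams.camera_info(name): a dict with "intrinsics" (3x3 intrinsics, pixels), "pose" (4x4, takes a point from camera to world coordinates). Camera axes: x right, y down, z forward; pixel columns grow to the right and rows downward; lengths in m; the calibration is good to about 2 mm. The wrist camera is an equidistant fisheye: a pixel r from the principal point sees the ray r / f radians off the axis. A picture is of the moment at which its call begins: read the wrist's pose just before it. camera_info takes no time and is no camera call; for the wrist camera it gives the pose at the moment of the call.
- ticket.hand_in(): hands the job in; it is judged then, once.
The state is a dict: "time": time; "q": joint angles; "joint_velocities": joint speeds; "joint_torque": joint torques, N m; "position": TCP position; "tool_rot": TCP orientation; "ft_force": force on the tool from outside, world axes, zero at the start; "moment": the same for the moment, N m; "grip_width": finger opening in m; "grip_force": force on a finger pad.
Only numpy, scipy, OpenCV 4.12 (cv2) and the standard library are available. Lean on these libraries where they do the work, as an engineer would, in place of code of your own. Each camera call takes 0.05 s, during which the arm holds its last target. There are 200 camera calls.

## Task

Lock the flange of the green repair stand: press the red spring catch pad fully down with one fingertip and, keeping it down all the way, push the yellow thumb plate with the other fingertip until the steel bolt is fully home in the flange. Then let go, so that the catch springs back up and locks the bolt, and move the hand clear. Only press and push; do not disturb the socket, the nut, the wrench and the tin.

Things in the scene. Friction and masses are not known exactly. Their poses are not given: they have to be found in the camera images.
- stand: Green base plate of the stand, 240 (x) x 320 (y) x 12 mm, fixed, yaw up to 0.6 rad either way. Origin: centre of its underside, on the bench; +y: the way the bolt slides home. Flange disc (110 mm across, top at 130 mm height) across its +y end, near face at y = +106 mm. Two bolt guides, 30 (x) x 20 (y) mm, at x = 0, y = -68 and +50 mm, 56 mm high above the bench.
- catch_pad (a point): Red pad of the catch, flat bar 32 (x) x 120 (y) x 8 mm; axes as the stand's. This point: centre of its top face, on the stand at x = -40, y = -40 mm; top 75 mm above the bench at rest, 65 mm fully pressed. Moves straight down; may be pressed anywhere along its length, and a tip may slide along it. Between pad and thumb plate nothing is higher than 56 mm.
- catch (a joint): How far the catch is pressed, m: 0 up, 0.010 fully down at a hard stop. Spring: about 3 N to start, about 8 N fully down; springs back when released. Its tooth frees the bolt only beyond about 0.0065; released on the way, it blocks the bolt again.
- thumb_plate (a point): Yellow upright plate on the bolt, 52 (x) x 8 (y) x 52 mm tall, top 100 mm above the bench; axes as the stand's. Push its -y face towards +y. Point: on that face at its lower edge, 18 mm from its +x end, 34 mm from its -x end; with the bolt back at x = +26, y = -50 mm on the stand. Behind x = +15 to +44 mm is free space; a guide stands behind the rest. 66 mm in x from pad middle.
- bolt (a joint): How far the bolt has slid towards the flange, m: 0 back (open), 0.040 fully home at a hard stop. Starts between 0 and 0.0035. Slides with about 4 N of friction and stays where it is left. The catch can spring fully up only with the bolt back, halfway (0.020) or within about 2 mm of home.
- socket: Loose steel socket, 28 mm across, 42 mm tall, standing on the base plate on its +x side. Origin: centre of the underside. To be left alone.
- nut: Loose brass hexagon nut, 38 mm across its corners, 18 mm tall, lying on the base plate on its +x side. Origin: centre of the underside. To be left alone.
- tin: Loose orange tin with a blue cap, 68 mm across, 75 mm tall, on the bench beyond the stand's +x edge. Origin: centre of the underside. To be left alone.
- wrench: Loose wrench, 190 mm long, lying on the bench beyond the stand's -y end. Origin: middle of its underside. To be left alone.

How it is judged:
On the way, in this order (a step that is already met when the one before it is completed fails the run):
1. a fingertip holds the red catch pad down while the bolt is still back (value of joint catch above 0.0075 m and value of joint bolt below 0.006 m and contact force between the fingers and catch above 1 N), for 0.2 s.
2. with the catch held down by a finger, a finger pushes the thumb plate past mid-travel (value of joint catch above 0.0065 m and value of joint bolt above 0.015 m and contact force between the fingers and catch above 1 N and contact force between the fingers and bolt above 1 N), for 0.04 s.
3. the bolt is home with the catch still held down (value of joint catch above 0.0065 m and value of joint bolt above 0.0375 m), for 0.04 s.
At the end, for the whole second after the job is handed in: The bolt is home (joint at least 37 of 40 mm) and at rest, the catch has sprung back up (pressed less than 2 mm), and socket, nut, tin and wrench are within 15 mm of where they began (value of joint bolt above 0.037 m and value of joint catch below 0.002 m and velocity of joint bolt below 0.005 m/s and distance of each of socket, nut, tin, wrench from where it was at the start of the episode below 0.015 m); the robot touches nothing.
It fails at once if the bolt is under way (8 to 34 mm) while the catch is not held down (pressed less than 4 mm) (value of joint bolt between 0.008 and 0.034 m and value of joint catch below 0.004 m).
It fails at once if the socket is pushed, lifted or carried more than 15 mm (distance of socket from where it was at the start of the episode above 0.015 m).
It fails at once if the nut is pushed, lifted or carried more than 15 mm (distance of nut from where it was at the start of the episode above 0.015 m).
It fails at once if the tin is pushed, lifted or carried more than 15 mm (distance of tin from where it was at the start of the episode above 0.015 m).
It fails at once if the wrench is pushed, lifted or carried more than 15 mm (distance of wrench from where it was at the start of the episode above 0.015 m).
It also fails if it takes over 35 s, if anything falls off the work surface, if the arm or the gripper's body presses on something with over 40 N, if the wrist force passes 120 N, or if a joint passes its speed limit or range.

## Working session

There is one attempt and no reset: what is moved stays moved. The work goes in short steps, Python scripts to look and compute and a shell command to move; the robot and the scene stay as the last step left them, time stands still between calls to the robot, and variables do not carry over. Pictures are saved under pics/ and viewed, at most 10 in all, crops included, and the job is handed in when it is done.

```bash
mkdir -p pics
cat > h.py <<'E'
import numpy as np, cv2
from rig import robot,cams,ticket
from scipy.spatial.transform import Rotation as R
def snap(n,fn):
    info=cams.camera_info(n); im=cams.camera(n); cv2.imwrite('pics/'+fn,im[:,:,::-1]); np.savez('pics/'+fn+'.npz',K=info['intrinsics'],P=info['pose'],im=im); return im,info
def ray(info,u,v,fish=False):
    K=np.array(info['intrinsics']);P=np.array(info['pose'])
    x=(u-K[0,2])/K[0,0];y=(v-K[1,2])/K[1,1]
    if fish:
        r=np.hypot(x,y);s=np.sin(r)/max(r,1e-9);d=np.array([x*s,y*s,np.cos(r)])
    else: d=np.array([x,y,1.]);d/=np.linalg.norm(d)
    return P[:3,3],P[:3,:3]@d
def onz(info,u,v,z,fish=False):
    o,d=ray(info,u,v,fish);return o+d*(z-o[2])/d[2]
def tri(*rs):
    A=sum(np.eye(3)-np.outer(d,d) for o,d in rs);b=sum((np.eye(3)-np.outer(d,d))@o for o,d in rs);return np.linalg.solve(A,b)
E
python3 - <<'E'
from h import *
for n in('top','side'):
    im,i=snap(n,n+'0.png'); print(n,np.round(i['pose'],3).tolist(),np.round(i['intrinsics'],1).tolist())
o=robot.get_obs();print(o)
E
```

```text
top [[-0.012, -0.988, 0.152, 0.444], [-1.0, 0.01, -0.015, 0.023], [0.013, -0.152, -0.988, 1.218], [0.0, 0.0, 0.0, 1.0]] [[590.0, 0.0, 320.8], [0.0, 590.0, 238.0], [0.0, 0.0, 1.0]]
side [[-0.992, -0.075, 0.105, 0.529], [-0.129, 0.576, -0.807, 0.812], [-0.0, -0.814, -0.581, 0.637], [0.0, 0.0, 0.0, 1.0]] [[527.9, 0.0, 325.2], [0.0, 527.9, 240.1], [0.0, 0.0, 1.0]]
{'time': 0.1, 'q': array([ 1.06350745e+00,  5.28377993e-01,  1.43376331e+00, -2.72271978e-05,
        1.18139878e+00, -1.78481880e-01]), 'joint_velocities': array([ 1.26348879e-03, -2.37753638e-03, -3.88311945e-03,  1.46210783e-03,
       -1.76324820e-03, -1.28082240e-05]), 'joint_torque': array([-5.12365168e-04, -4.40989316e+01, -1.77151859e+01,  6.35411404e-02,
        5.34311926e-02, -4.30196269e-05]), 'position': array([0.20153135, 0.59106629, 0.29136987]), 'tool_rot': array([ 1.63658713e-01,  9.86516537e-01, -9.21265343e-04, -3.15511845e-04]), 'ft_force': array([-0.57795576,  0.36602972,  0.79633728]), 'moment': array([-0.02863523, -0.00818979,  0.04656702]), 'grip_force': 0.0, 'grip_width': 0.08711061593303991}
```

View pics/top0.png

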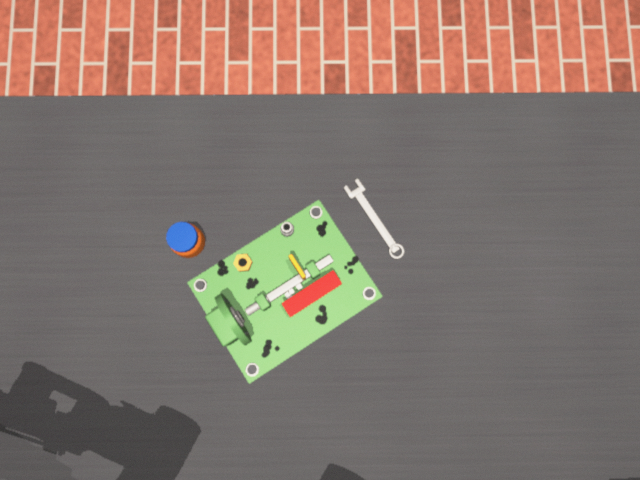

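View pics/side0.png

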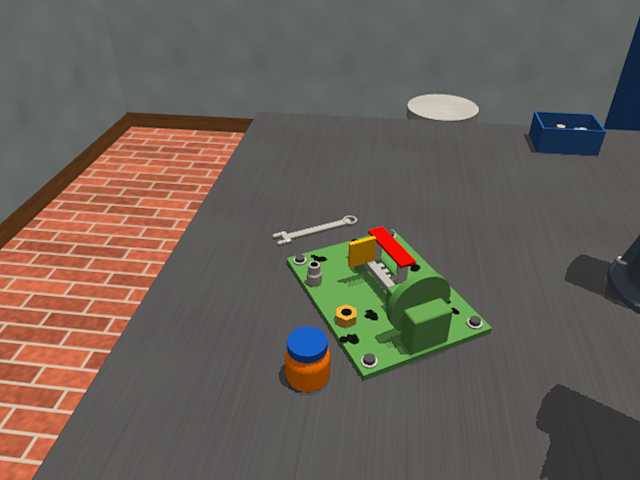

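The top view shows the green plate with corners at about (319,200), (187,282), (249,384) and (382,296). The red pad is near (312,293), the yellow plate near (298,266), the nut at (243,262), the socket at (287,229), the tin at (185,238) and the wrench around (375,220). The side view shows the same things: pad at (391,247), yellow plate at (362,252).

Run:
```python
from h import *
def ld(f): d=np.load('pics/'+f+'.png.npz'); return d['im'],dict(intrinsics=d['K'],pose=d['P'])
def mask(im,lo,hi,smin=150,vmin=60):
    h=cv2.cvtColor(im,cv2.COLOR_RGB2HSV); return cv2.inRange(h,(lo,smin,vmin),(hi,255,255))
def big(m,win):
    z=np.zeros_like(m);x0,y0,x1,y1=win;z[y0:y1,x0:x1]=m[y0:y1,x0:x1]
    return max(cv2.findContours(z,0,1)[0],key=cv2.contourArea)
T,ti=ld('top0');S,si=ld('side0')
quad=lambda c:cv2.approxPolyN(c,4,ensure_convex=True)[0]
g=big(mask(T,45,75,80),(150,170,420,410)); gq=cv2.boxPoints(cv2.minAreaRect(g))
gw=np.array([onz(ti,u,v,.012) for u,v in gq]);print('plate',gq.round(1).tolist(),gw.round(4).tolist(),'c',gw.mean(0), [np.linalg.norm(gw[i]-gw[i-1]).round(4) for i in range(4)])
rT=cv2.boxPoints(cv2.minAreaRect(big(mask(T,0,4,200,150),(250,250,370,340))));
rS=quad(big(mask(S,0,4,200,150),(340,210,440,290)));
print('red top',rT.round(1).tolist(),[onz(ti,u,v,.075).round(4).tolist() for u,v in rT]);print('red side',rS.tolist(),[onz(si,u,v,.075).round(4).tolist() for u,v in rS])
c=tri(ray(ti,*rT.mean(0)),ray(si,*rS.mean(0)));print('red c',c)
y=big(mask(T,18,32,180,120),(280,245,315,285));yq=cv2.boxPoints(cv2.minAreaRect(y));print('yel top',yq.tolist(),[onz(ti,u,v,.1).round(4).tolist() for u,v in yq])
y=big(mask(S,18,32,180,100),(335,225,385,275));yq=quad(y);print('yel side',yq.tolist(),[onz(si,u,v,.1).round(4).tolist() for u,v in yq])
vis=np.hstack([cv2.resize(T[240:330,245:345],(400,360),interpolation=2),cv2.resize(S[220:320,340:440],(400,400),interpolation=2)[:360]])
cv2.imwrite('pics/z.png',vis[:,:,::-1])
```

```text
plate [[182.89999389648438, 284.8999938964844], [317.20001220703125, 197.10000610351562], [381.79998779296875, 295.8999938964844], [247.5, 383.70001220703125]] [[0.535, 0.2876, 0.012], [0.7153, 0.012, 0.012], [0.5081, -0.1173, 0.012], [0.3371, 0.155, 0.012]] c [0.52387207 0.08434234 0.012     ] [np.float64(0.2382), np.float64(0.3294), np.float64(0.2443), np.float64(0.3216)]Traceback (most recent call last):
  File "<stdin>", line 12, in <module>
  File "<stdin>", line 7, in big
ValueError: max() iterable argument is empty
```

Run:
```python
from h import *
def ld(f): d=np.load('pics/'+f+'.png.npz'); return d['im'],dict(intrinsics=d['K'],pose=d['P'])
def mask(im,lo,hi,smin=150,vmin=60):
    h=cv2.cvtColor(im,cv2.COLOR_RGB2HSV); h[...,0]=(h[...,0].astype(int)+20)%180; return cv2.inRange(h,(lo+20,smin,vmin),(hi+20,255,255))
def big(m,win):
    z=np.zeros_like(m);x0,y0,x1,y1=win;z[y0:y1,x0:x1]=m[y0:y1,x0:x1]
    return max(cv2.findContours(z,0,1)[0],key=cv2.contourArea)
T,ti=ld('top0');S,si=ld('side0')
print(T[293,312],S[247,391],T[266,298],S[252,362])
quad=lambda c:cv2.approxPolyN(c,4,ensure_convex=True)[0]
q=quad(big(mask(T,45,75,80),(150,170,420,410)));print('plate quad',q.tolist(),[onz(ti,u,v,.012).round(4).tolist() for u,v in q])
rT=cv2.boxPoints(cv2.minAreaRect(big(mask(T,-8,5,180,130),(250,250,370,340))));
rS=quad(big(mask(S,-8,5,180,200),(340,210,440,290)));
print('red top',rT.round(1).tolist(),[onz(ti,u,v,.075).round(4).tolist() for u,v in rT]);print('red side',rS.tolist(),[onz(si,u,v,.075).round(4).tolist() for u,v in rS])
c=tri(ray(ti,*rT.mean(0)),ray(si,*rS.mean(0)));print('red c',c)
y=big(mask(T,15,32,150,110),(280,245,315,285));yq=cv2.boxPoints(cv2.minAreaRect(y));print('yel top',yq.tolist(),[onz(ti,u,v,.1).round(4).tolist() for u,v in yq])
y=big(mask(S,15,32,150,100),(335,225,385,275));yq=quad(y);print('yel side',yq.tolist(),[onz(si,u,v,.1).round(4).tolist() for u,v in yq])
vis=np.hstack([cv2.resize(T[240:330,245:345],(400,360),interpolation=2),cv2.resize(S[220:310,340:440],(400,360),interpolation=2)])
cv2.imwrite('pics/z.png',vis[:,:,::-1])
```

```text
[245  81  73] [243  10   0] [244 222  74] [128  89   0]
plate quad [[382, 296], [249, 383], [181, 286], [318, 199]] [[0.5078, -0.1178, 0.012], [0.3384, 0.1521, 0.012], [0.5328, 0.2916, 0.012], [0.7113, 0.0105, 0.012]]
red top [[289.0, 293.1000061035156], [333.5, 270.20001220703125], [338.3999938964844, 279.79998779296875], [293.8999938964844, 302.70001220703125]] [[0.512, 0.0693, 0.075], [0.5555, -0.0173, 0.075], [0.5368, -0.0266, 0.075], [0.4935, 0.0599, 0.075]]
red side [[416, 261], [401, 265], [368, 230], [381, 226]] [[0.4663, 0.0716, 0.075], [0.492, 0.0863, 0.075], [0.5551, -0.0129, 0.075], [0.5314, -0.0296, 0.075]]
red c [0.51714657 0.02204519 0.06936989]
yel top [[287.54119873046875, 255.564697265625], [291.22943115234375, 253.2176513671875], [306.13531494140625, 276.64117431640625], [302.44708251953125, 278.98822021484375]] [[0.582, 0.0708, 0.1], [0.5865, 0.0637, 0.1], [0.5414, 0.0357, 0.1], [0.537, 0.0427, 0.1]]
yel side [[374, 260], [348, 268], [349, 241], [376, 235]] [[0.5383, 0.1108, 0.1], [0.5792, 0.1377, 0.1], [0.5847, 0.0621, 0.1], [0.5388, 0.0376, 0.1]]
```

View pics/z.png

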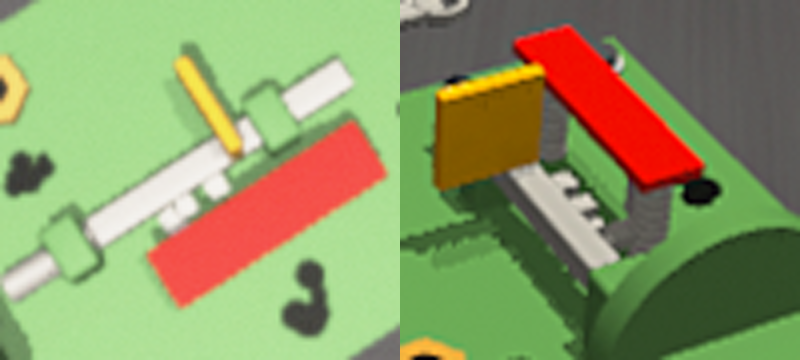

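Run:
```python
from h import *
def ld(f): d=np.load('pics/'+f+'.png.npz'); return d['im'],dict(intrinsics=d['K'],pose=d['P'])
T,ti=ld('top0');S,si=ld('side0')
pr=[((341.75,283.75),(383,227)),((333.75,270.5),(368.75,231)),((282,303.75),(401,265.5)),((290.5,316.75),(416,261.5))]
P=np.array([tri(ray(ti,*a),ray(si,*b)) for a,b in pr]);print(P.round(4),P.mean(0))
Q=np.array([onz(ti,*a,.075) for a,b in pr]);c=Q.mean(0);print('ontop',Q.round(4),c)
d=(Q[2]+Q[3]-Q[0]-Q[1])[:2];print('len',np.linalg.norm(d)/2);y=d/np.linalg.norm(d)
# yaw from plate long sides also
q=np.array([[.5078,-.1178],[.3384,.1521],[.7113,.0105],[.5328,.2916]])
for a,b in((0,1),(2,3)): print('plate yaw',np.arctan2(-(q[b]-q[a])[0],(q[b]-q[a])[1]))
yaw=np.arctan2(-y[0],y[1]);print('yaw',yaw)
x=np.array([y[1],-y[0]]);o=c[:2]+40*x*.001+.040*y;print('origin',o,'x',x,'y',y)
# yellow: top corners in both views
for a,b in(((290.,254.5),(349,240)),((304.5,278),(375.5,236))):
    p=tri(ray(ti,*a),ray(si,*b));w=p[:2]-o;print('yel',p,'stand',w@x,w@y); w=onz(ti,*a,.1)[:2]-o;print(w@x,w@y)
o2=robot.get_obs();print(R.from_quat(o2['tool_rot']).as_matrix().round(3))
```

```text
[[ 0.5284 -0.0331  0.0708]
 [ 0.5546 -0.018   0.0695]
 [ 0.4918  0.083   0.0714]
 [ 0.4663  0.0668  0.0703]] [0.51028218 0.02469611 0.07050746]
ontop [[ 0.529  -0.0329  0.075 ]
 [ 0.5549 -0.0178  0.075 ]
 [ 0.4918  0.0828  0.075 ]
 [ 0.4668  0.0666  0.075 ]] [0.51063313 0.02466784 0.075     ]
len 0.11810529304510686
plate yaw 0.5604953945030587
plate yaw 0.5657618325295334
yaw 0.5593871700924157
origin [0.52330967 0.07979774] x [0.84758048 0.53066687] y [-0.53066687  0.84758048]
yel [0.58393879 0.06589767 0.1047976 ] stand 0.04401174669526507 -0.043955290609357066
0.04419110741073332 -0.043845777958990154
yel [0.53925832 0.03879934 0.09854347] stand -0.008238729986466298 -0.04321286469065078
-0.008600760071453994 -0.04299451009829867
[[-0.946  0.323 -0.001]
 [ 0.323  0.946 -0.002]
 [ 0.    -0.002 -1.   ]]
```

The triangulated heights, the pad length (118 mm) and the yaw (0.56) all agree with the description. I'll turn the tool, part-close the fingers, then move over.

```bash
python3 -m crank '[[0,0,0,0,0,0.17,0.41],[0,0,0,0,0,0.17,0.41],[0,0,0,0,0,0.17,0.41],[0,0,0,0,0,0.172,0.41],[0,0,0,0,0,0,0.41]]' 20; python3 -m crank '[[-5,0,0,0,0,0,0.41],[-5,0,0,0,0,0,0.41],[-5,0,0,0,0,0,0.41],[-5,0,0,0,0,0,0.41],[-5,0,0,0,0,0,0.41]]'
cat > w.py <<'E'
from h import *
O=np.array([.5233,.0798]);X=np.array([np.cos(.56),np.sin(.56)]);Y=np.array([-X[1],X[0]])
o=robot.get_obs();M=R.from_quat(o['tool_rot']).as_matrix();p=o['position'];w=p[:2]-O
print('t',o['time'],'stand xy mm',(1e3*w@X).round(1),(1e3*w@Y).round(1),'tip z',1e3*(p+.07*M[:,2])[2].round(4),'w',o['grip_width'],'F',o['ft_force'].round(1),'\n',M.round(3),np.arctan2(M[1,1],M[0,1]))
E
python3 w.py
```

```text
time: 0.72
position: [0.2016, 0.5912, 0.2918]
tool_rot: [0.483, 0.875, -0.001, 0.0]
ft_force: [-0.1, -1.0, -0.3]
grip_width: 0.0524
grip_force: 0.0
time: 1.35
position: [0.3352, 0.3783, 0.2922]
tool_rot: [0.483, 0.876, 0.0, 0.0]
ft_force: [0.3, -0.2, -0.1]
grip_width: 0.0517
grip_force: 0.0
t 1.35 stand xy mm -0.8 352.8 tip z 222.20000000000002 w 0.0516842811321447 F [ 0.3 -0.2 -0.1] 
 [[-0.534  0.845  0.   ]
 [ 0.845  0.534 -0.   ]
 [-0.     0.    -1.   ]] 0.5636791381089434
```

```bash
python3 -m crank '[[-6,-0.2,0,0,0,0,0.41],[-6,-0.2,0,0,0,0,0.41],[-6,-0.2,0,0,0,0,0.41],[-6,0,0,0,0,0,0.41],[-6,0,0,0,0,0,0.41]]' >/dev/null; python3 -m crank '[[-6,0,0,0,0,0,0.41],[-6,0,2,0,0,0,0.41],[0,0,5,0,0,0,0.41],[0,0,2,0,0,0,0.41],[0,0,0,0,0,0,0.41]]' > /dev/null
python3 w.py; python3 -c "
from h import *
im,i=snap('wrist','w1.png');print(np.round(i['pose'],3).tolist(),np.round(i['intrinsics'],1).tolist())"
```

```text
t 2.6 stand xy mm -7.6 -64.4 tip z 130.70000000000002 w 0.051511906306599554 F [ 0.8 -0.5 -0.3] 
 [[-0.533  0.846 -0.005]
 [ 0.846  0.533  0.001]
 [ 0.003 -0.004 -1.   ]] 0.5618108119916779
[[0.846, 0.516, 0.131, 0.515], [0.532, -0.818, -0.216, 0.08], [-0.004, 0.253, -0.968, 0.293], [0.0, 0.0, 0.0, 1.0]] [[371.6, 0.0, 316.5], [0.0, 371.6, 239.6], [0.0, 0.0, 1.0]]
```

View pics/w1.png

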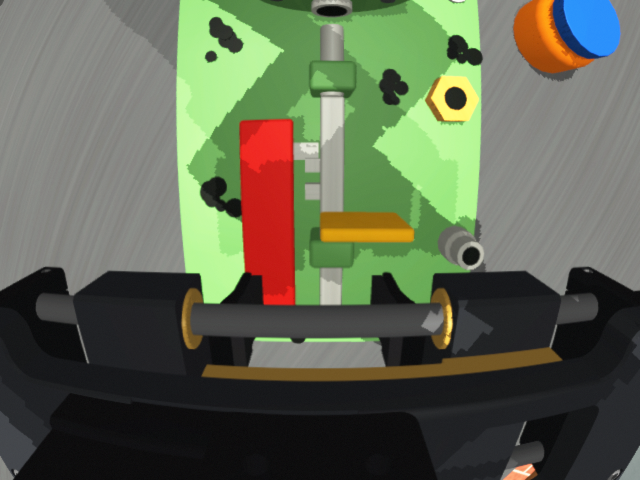

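The wrist view shows the red pad at columns 240–294. The yellow plate's top face lies at rows 227–241, columns 320–413, and both fingers sit behind it.

Run:
```python
from w import *
d=np.load('pics/w1.png.npz');i=dict(intrinsics=d['K'],pose=d['P'])
for n,u,v,z in(('yel back L',321,241,.1),('yel back R',413,241,.1),('yel top-front L',321,227,.1),('red L far',240,122,.075),('red R far',293,121,.075),('red L',243,270,.075),('red R',295,270,.075)):
    w=onz(i,u,v,z,True)[:2]-O;print(n,(w@X*1e3).round(1),(w@Y*1e3).round(1))
```

```text
t 2.65 stand xy mm -6.8 -64.9 tip z 132.0 w 0.05117395568701914 F [ 0.7 -0.1  0. ] 
 [[-0.533  0.846 -0.002]
 [ 0.846  0.533  0.   ]
 [ 0.001 -0.001 -1.   ]] 0.5616835999557965
yel back L -5.1 -46.9
yel back R 45.5 -46.8
yel top-front L -5.1 -39.2
red L far -52.5 18.5
red R far -21.3 18.2
red L -53.8 -72.6
red R -20.9 -72.2
```

```bash
python3 -m crank '[[0,0.1,3,0,0,0,0.41],[0,0,2,0,0,0,0.41],[0,0,0.8,0,0,0,0.41],[0,0,0.6,0,0,0,0.41],[0,0,0,0,0,0,0.41]]' ; python3 w.py
```

```text
time: 3.28
position: [0.5535, 0.0219, 0.1397]
tool_rot: [0.484, 0.875, 0.0, 0.001]
ft_force: [-1.1, 0.5, 5.4]
grip_width: 0.0515
grip_force: 2.9
t 3.275 stand xy mm -5.1 -65.1 tip z 69.7 w 0.05152045526786393 F [-1.1  0.5  5.4] 
 [[-0.532  0.847  0.001]
 [ 0.847  0.532 -0.   ]
 [-0.001  0.001 -1.   ]] 0.5605493600535444
```

```bash
python3 -m crank '[[0,0,0.3,0,0,0,0.41],[0,0,0.2,0,0,0,0.41],[0,0,0.1,0,0,0,0.41],[0,0,0,0,0,0,0.41],[0,0,0,0,0,0,0.41]]' ; python3 w.py
```

```text
time: 3.9
position: [0.5535, 0.022, 0.135]
tool_rot: [0.484, 0.875, 0.0, 0.001]
ft_force: [-3.3, 0.7, 10.8]
grip_width: 0.0517
grip_force: 5.6
t 3.9 stand xy mm -5.1 -65.1 tip z 65.0 w 0.051725364777328524 F [-3.3  0.7 10.8] 
 [[-0.532  0.847  0.002]
 [ 0.847  0.532 -0.   ]
 [-0.001  0.002 -1.   ]] 0.5605960518544224
```

The force is 10.8 N at 65 mm, so the catch is on its hard stop. Now I'll push the bolt.

```bash
python3 -m crank '[[0,0,0.1,0,0,0,0.41],[0.5,0,0,0,0,0,0.41],[0.5,0,0,0,0,0,0.41],[0.5,0,0,0,0,0,0.41],[0,0,0,0,0,0,0.41]]' ; python3 w.py
```

```text
time: 4.53
position: [0.5504, 0.0317, 0.1352]
tool_rot: [0.483, 0.876, 0.001, 0.008]
ft_force: [2.3, -7.3, 9.8]
grip_width: 0.0512
grip_force: 6.0
t 4.525 stand xy mm -2.6 -55.1 tip z 65.19999999999999 w 0.05116281071269612 F [ 2.3 -7.3  9.8] 
 [[-0.534  0.845  0.014]
 [ 0.845  0.534 -0.006]
 [-0.013  0.009 -1.   ]] 0.563496502894039
```

```bash
python3 -m crank '[[0.5,0,0,0,0,0,0.41],[0.5,-0.1,0,0,0,0,0.41],[0.5,0,0,0,0,0,0.41],[0,0,0,0,0,0,0.41]]' >/dev/null; python3 w.py
```

```text
t 5.025 stand xy mm -2.4 -41.1 tip z 65.4 w 0.05135787660834842 F [ 5.2 -8.9  8.1] 
 [[-0.534  0.845  0.018]
 [ 0.845  0.534 -0.006]
 [-0.015  0.012 -1.   ]] 0.5633354057793596
```

```bash
python3 -m crank '[[0.5,0,0.1,0,0,0,0.41],[0.5,-0.1,0,0,0,0,0.41],[0.5,0,0,0,0,0,0.41],[0.3,0,0,0,0,0,0.41],[0,0,0,0,0,0,0.41]]' >/dev/null; python3 w.py
```

```text
t 5.65 stand xy mm -2.1 -24.9 tip z 65.4 w 0.05074837447719756 F [  6.8 -12.1  13.5] 
 [[-0.535  0.845  0.023]
 [ 0.845  0.535 -0.008]
 [-0.019  0.015 -1.   ]] 0.5646482788506402
```

```bash
python3 -m crank '[[0.4,0,0,0,0,0,0.41],[0.3,0,0,0,0,0,0.41],[0,0,0,0,0,0,0.41]]' >/dev/null; python3 w.py;  python3 -m crank '[[0.2,0,0,0,0,0,0.41],[0.2,0,0,0,0,0,0.41],[0,0,0,0,0,0,0.41]]' >/dev/null; python3 w.py
```

```text
t 6.025 stand xy mm -2.0 -19.4 tip z 65.4 w 0.051347736508326296 F [  7.6 -18.2  13.4] 
 [[-0.534  0.845  0.024]
 [ 0.845  0.535 -0.009]
 [-0.021  0.016 -1.   ]] 0.5641403470706584
t 6.4 stand xy mm -2.0 -18.8 tip z 65.5 w 0.05133252575282262 F [  8.7 -29.9   9.7] 
 [[-0.534  0.845  0.028]
 [ 0.845  0.534 -0.013]
 [-0.026  0.017 -1.   ]] 0.563674105863356
```

Force rose to 31 N with no further motion, and the computed travel is about 40 mm, so the bolt is home. I'll relax backwards and lift.

```bash
python3 -m crank '[[-0.6,0,0,0,0,0,0.41],[-0.8,0,0,0,0,0,0.41],[-0.2,0,-1,0,0,0,0.41],[0,0,-3,0,0,0,0.41],[0,0,-5,0,0,0,0.41]]' >/dev/null; python3 -m crank '[[-4,0,-5,0,0,0,0.41],[-4,0,-3,0,0,0,0.41],[-4,0,0,0,0,0,0.41],[-4,0,0,0,0,0,0.41],[0,0,0,0,0,0,0.41]]' >/dev/null;python3 w.py
python3 - <<'E'
from h import *
T,_=snap('top','t2.png');S,_=snap('side','s2.png')
vis=np.hstack([cv2.resize(T[200:380,180:380],(400,360)),cv2.resize(S[200:380,270:470],(400,360))])
cv2.imwrite('pics/z2.png',vis[:,:,::-1])
E
```

```text
t 7.65 stand xy mm -7.6 -184.3 tip z 230.4 w 0.05149743976239752 F [-0.4  0.8 -0.6] 
 [[-0.529  0.849  0.004]
 [ 0.849  0.529 -0.002]
 [-0.004  0.003 -1.   ]] 0.5572445641777977
```

View pics/z2.png

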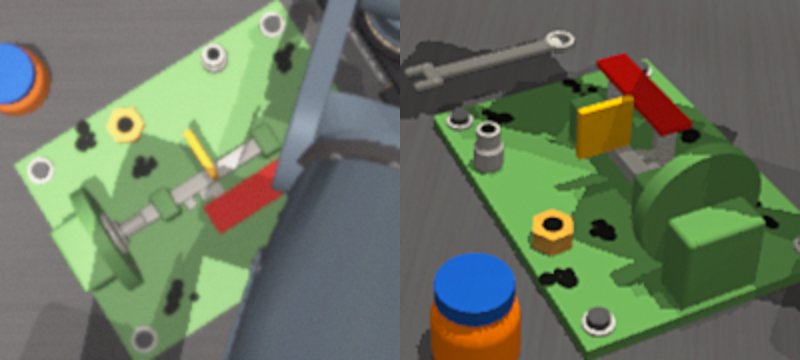

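The new views show the pad corners in the side view at about (369,230), (383,227) and (416,262), the same as at the start, so the catch is up. The loose things look untouched. I'll check the plate travel and then hand in.

Run:
```python
from w import *
d=np.load('pics/t2.png.npz');i=dict(intrinsics=d['K'],pose=d['P'])
for u,v in((272.5,265.5),(287,288.5)):
    w=onz(i,u,v,.1)[:2]-O;print(w@X*1e3,w@Y*1e3)
a=np.load('pics/side0.png.npz')['im'];b=np.load('pics/s2.png.npz')['im']
f=lambda im:cv2.boundingRect(cv2.inRange(im[210:290,340:440],(100,0,0),(255,40,40)))
print(f(a),f(b))
```

```text
t 7.75 stand xy mm -7.8 -180.9 tip z 229.6 w 0.05159444931270606 F [ 0.1  0.2 -0.2] 
 [[-0.531  0.848  0.   ]
 [ 0.848  0.531  0.   ]
 [ 0.     0.    -1.   ]] 0.5595130857569285
44.329027072877935 -4.6202189062661185
-7.495872811938362 -4.468443971655476
(28, 17, 47, 41) (28, 17, 48, 41)
```

```bash
python3 -c "
from rig import ticket;print(ticket.hand_in())"
```

```text
the job is handed in; nothing more can be done
None
```

The bolt went fully home (about 39 mm of travel measured), the catch sprang back up to its rest height, the loose things looked untouched, the hand is clear, and the job is handed in at about 8 s on the clock; the hand-in returned no verdict.

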